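Turn the whetstone over in its holder

TASK

The coarse work on the cleaver is done: turn the two-sided whetstone over so that its pale fine face is up. It cannot be turned in one grip, so first stand it on end in a slot of the wire draining rack and let go of it to change your grip, then lay it flat in its holder, centred on both rubber pads, between the end stops and square with the holder. Never let the stone drop or topple, and leave the cleaver, the sauce bottle and the bowl where they are.

Things in the scene. Friction and masses are not known exactly. Their poses are not given: they have to be found in the camera images.
- stone: Two-sided whetstone, slab 60 mm wide (its x), 180 long (y), 15 thick (z), 0.27 to 0.47 kg. Origin at the slab's centre. +z points out of the dark grey coarse face, -z out of the pale sand-coloured fine face. Starts lying in the holder, dark face up. Its long side faces (60 mm apart) can be gripped; they overhang the holder's bar and pads.
- holder: Fixed stone holder, origin on the table under its centre, long axis y. Foot plate 100 mm wide (x), 230 long, 8 high; on it a bar 36 wide with two rubber pads 44 wide, 52 to 92 mm either side of centre. At each end a rubber stop 44 wide, 12 thick, 6 mm higher than the pads, with a bolt head 10 mm behind. Stops' inner faces 190 mm apart: 5 mm play per end. No side walls.
- holder_bed (a point): Centre of the holder's bed, level with the tops of the rubber pads, 38 mm above the table. The lying stone's centre belongs 7.5 mm above it. Axes as the holder's.
- rack: Fixed draining rack, origin on the table under its centre. White tray 150 by 150 mm, floor 10 mm above the table, rims 18 mm high at x = -72 and 72 mm. Four arches of 6 mm wire run along its x (120 mm long) at y = -45, -15, 15, 45 mm; top bars reach 60 mm above the table, bottom bars lie just above the tray floor.
- rack_slot (a point): Centre of the floor of the rack's middle slot, 10 mm above the table. Axes as the rack's: the slot runs along x and is 24 mm wide in y. The 15 mm thick stone stands on its end here with its 60 mm width along the slot, leaning up to about 12 degrees.
- cleaver: Bystander: cleaver with a steel blade 200 by 95 mm and a wooden handle 115 mm long, lying on the round wooden chopping block (260 mm across, 60 mm high). Origin under the middle of the blade.
- sauce: Bystander: amber sauce bottle, 60 mm across and 200 mm high, with a yellow cap. Origin under its centre.
- bowl: Bystander: white bowl 120 mm across and 50 mm high. Origin under its centre.
Not all that is in view belongs to the job. Leave any green or turquoise look-alike of the rack alone.

How it is judged:
On the way:
1. the stone stands on end in a slot of the rack, let go ((angle between stone's own y axis and vertical below 0.35 rad or angle between stone's own y axis and vertical above 2.79 rad) and horizontal distance between stone and rack below 0.085 m and height (world z) of stone between 0.08 and 0.115 m and contact force between stone and the fingers below 0.1 N), for 0.2 s.
At the end, for the whole second after the job is handed in: The stone lies at rest in the holder with its pale fine face up and level within 3.5 degrees, on the pads (height within 3 mm) between the end stops, within 10 mm of the holder's middle across it, within 8 mm along it, and square with it within 8.6 degrees (either end first) (angle between stone's own z axis and vertical above 3.08 rad and x of stone in the frame of holder_bed between -0.01 and 0.01 m and y of stone in the frame of holder_bed between -0.008 and 0.008 m and z of stone in the frame of holder_bed between 0.0045 and 0.0105 m and angle between the y axis of stone and the y axis of holder, either way round below 0.15 rad and linear speed of stone below 0.01 m/s); the robot touches nothing.
It fails at once if the stone drops or topples: it moves faster than 0.6 m/s while the fingers do not hold it (linear speed of stone above 0.6 m/s and contact force between stone and the fingers below 0.3 N).
It fails at once if the cleaver is moved by more than 30 mm (distance of cleaver from where it was at the start of the episode above 0.03 m).
It fails at once if the sauce bottle is moved by more than 30 mm (distance of sauce from where it was at the start of the episode above 0.03 m).
It fails at once if the bowl is moved by more than 30 mm (distance of bowl from where it was at the start of the episode above 0.03 m).
It also fails if it takes over 61 s, if anything falls off the work surface, if the arm or the gripper's body presses on something with over 40 N, if the wrist force passes 120 N, or if a joint passes its speed limit or range.

ROBOT

A 7-joint arm with a two-finger parallel gripper is mounted at the origin on the work surface. World frame = base frame: x ahead of the robot, y to its left, z up, the work surface at z = 0. Lengths are in m, angles in rad, forces in N, time in s.
With the tool pointing down it reaches from about 0.425 to 0.875 m from the base axis. Payload 8.4 kg.
Tool frame: the origin (TCP) lies between the finger pads; the fingertips stand 14 mm ahead of it and the grasp point (between the pads) lies 5 mm behind it; x points along the fingers, y is the direction in which the jaws open and shut, and the axes are right-handed (so a half turn about x gives the same grasp; the last joint's range is limited). The gripper opens to 85 mm and grips with 20 to 120 N. Pads are 22 mm wide; open, the fingers measure 114 mm over their backs; the gripper's body (76 mm by 85 mm) begins 54 mm behind the grasp point. The pads swing forward as they close: fully open they stand 13 mm farther back than shut.
Start: joints at [1.248, 0.333, 0.04, 1.465, -0.013, 1.343, -0.059], TCP at [0.144, -0.634, 0.245] pointing down, gripper open.
Joint ranges: [-2.58, 2.58], [-0.38, 2.09], [-1.3, 1.39], [0.25, 2.4], [-1.5, 4.64], [0.08, 2.09], [-2.65, 2.65]. Speed limits (rad/s): [2.22, 2.22, 2.79, 2.79, 3.14, 3.14, 3.14].

INTERFACE

Orientations are given as a unit quaternion [w, x, y, z].
In Python, from plant import robot gives the robot as it stands.
- The arm moves only by the tool servo_tool, never from a script. Its arguments are lists of equal length, an entry for each row: "linear": the shift along the world's x, y, z as a fraction of full scale, a list of three; "rotation": the turn, a rotation vector about the world's x, y, z as a fraction of full scale, a list of three. In form: {"linear": [[tx, ty, tz], ...], "rotation": [[wx, wy, wz], ...]}. A call has 1 to 12 rows; each row is the pose to reach, as a shift and turn from the pose commanded when the call began, turning the shorter way round; what a row does not reach only later rows make up. Full scale, the value 1, is 80 cm for a shift and pi rad for a turn. A row lasts 1/12 s, in which the tool goes at most 41.7 mm and 7.16 degrees, less where a joint would pass 70% of its speed; a pose out of reach is approached as far as the arm can. A call with a number of a shift or a turn outside -1 to 1 is refused whole. A call with a gripper value outside its range is refused whole. "grip" is the opening, from 0 (shut) to 1 (fully open), set as the call begins (left out, the last holds). The fingers move at their own pace and stop on an object; the grip force is fixed at half the most. Time passes only in rows, so rows that repeat a pose let the fingers close. It gives the time, the measured TCP pose, the force and the opening at its end, in the units of the state.
- robot.state(): the state, without advancing time (a new reading comes with each control period).
- robot.read_camera(name): name is "scene" or "side" or "wrist"; returns a dict with "color" (384x512x3 uint8, red, green, blue), "mtx" (3x3 intrinsics, pixels), "rvec" (rotation vector, rad) and "tvec" (3), from world to camera coordinates, as OpenCV has them. Camera axes: x right, y down, z forward; pixel columns grow to the right and rows downward; lengths in m; the calibration is good to about 2 mm. The wrist camera is an equidistant fisheye: a pixel r from the principal point sees the ray r / f radians off the axis. A picture is of the moment at which its call begins. There is no depth.
- robot.sign_off(): hands the job in, once; it reports no verdict.
Trained networks look in a picture, given as the dict that the camera call returned (one of the last four; its "shot" number tells which), for a name from the list of things; names that differ only in an ending like _2 or _b are one class to them, and where a whole thing is asked for, a point or a joint stands for the part that bears it (a point fixed in the world has none). Each returns a list of dicts, best first, with "score" (0 to 1); they miss things now and then, are a little off and sometimes report something else, mostly with a low value. They report only what shows in the picture. A call takes as long as a camera call. They do not tell look-alikes from the thing itself.
- robot.find_in(picture, query): "uv" ([column, row] in pixels, amid what is visible of it).
- robot.trace(picture, query): "pixels" (384x512 bool, what is visible of it) and "uv" ([column, row] in pixels, amid what is visible of it).
- robot.mark_of(picture, query): "uv" ([column, row] in pixels: a listed point, or the origin of a listed thing).
The state is a dict: "time_s": time; "joints": joint angles; "qd": joint speeds; "tau": joint torques, N m; "ee_pos": TCP position; "eef_rot": TCP orientation; "contact_force": force on the tool from outside, world axes, zero at the start; "wrist_torque": the same for the moment, N m; "grip_width": finger opening in m.
Only numpy, scipy, OpenCV 4.12 (cv2) and the standard library are available. Lean on these libraries where they do the work, as an engineer would, in place of code of your own. Each camera call takes 0.05 s, during which the arm holds its last target. There are 200 camera calls.

## Working session

There is one attempt and no reset: what is moved stays moved. The work goes in short steps, Python scripts to look and compute and a tool call to move; the robot and the scene stay as the last step left them, time stands still between calls to the robot, and variables do not carry over. Pictures are saved under pics/ and viewed, about 8 in all and at most 12, crops included, and the job is handed in when it is done.

Besides the shell and the picture viewer there is one more tool, called after "Emit:" by a JSON object that holds its "api" and its "payload". servo_tool: Moves the arm, as the interface text tells. Shift numbers are shares of 80 cm and turn numbers shares of pi rad, none past 1 either way. Its arguments: {"type":"object","properties":{"linear":{"type":"array","items":{"type":"array","items":{"type":"number"}}},"rotation":{"type":"array","items":{"type":"array","items":{"type":"number"}}},"grip":{"type":"number"}},"required":["linear","rotation"]}

```bash
ls; mkdir -p pics
cat > h.py <<'E'
import numpy as np, cv2
from scipy.spatial.transform import Rotation as R
from plant import robot
def snap(n,f=None):
    p=robot.read_camera(n)
    if f: cv2.imwrite('pics/'+f,p['color'][:,:,::-1])
    return p
def ray(p,uv):
    K=np.array(p['mtx']);Rm=cv2.Rodrigues(np.array(p['rvec'],float))[0];t=np.array(p['tvec'],float).ravel()
    d=np.array([(uv[0]-K[0,2])/K[0,0],(uv[1]-K[1,2])/K[1,1],1.])
    return -Rm.T@t, Rm.T@d
def onz(p,uv,z):
    c,d=ray(p,uv); return c+d*(z-c[2])/d[2]
def tri(a,b):
    (c1,d1),(c2,d2)=a,b
    s=np.linalg.lstsq(np.c_[d1,-d2],c2-c1,rcond=None)[0]
    x,y=c1+s[0]*d1,c2+s[1]*d2
    return (x+y)/2,np.linalg.norm(x-y)
def proj(p,X):
    return cv2.projectPoints(np.atleast_2d(np.array(X,float)),np.array(p['rvec'],float),np.array(p['tvec'],float),np.array(p['mtx']),None)[0][:,0]
E
python3 - <<'E'
from h import *
np.set_printoptions(precision=4,suppress=True)
s=robot.state();print({k:s[k] for k in('time_s','ee_pos','eef_rot','contact_force','grip_width')})
a=snap('scene','a.png');b=snap('side','b.png')
cv2.imwrite('pics/ab.png',cv2.resize(np.hstack([a['color'],b['color']])[:,:,::-1],(800,300)))
for q in('stone','holder_bed','rack','rack_slot','holder','cleaver','sauce','bowl'):
    A=robot.mark_of(a,q)[:2];B=robot.mark_of(b,q)[:2]
    print(q,[(np.round(x['uv']),round(x['score'],2)) for x in A],[(np.round(x['uv']),round(x['score'],2)) for x in B])
    for x in A:
        for y in B:
            P,e=tri(ray(a,x['uv']),ray(b,y['uv']));print('   ',P,round(e,4))
E
```

```text
pics
{'time_s': 0.0, 'ee_pos': array([ 0.1441, -0.6334,  0.2444]), 'eef_rot': array([-0.0784, -0.7026, -0.0795,  0.7028]), 'contact_force': array([ 0.8755, -1.2303, -0.8334]), 'grip_width': 0.08542039360103651}
stone [(array([162., 174.]), 0.68)] [(array([294., 294.]), 0.92)]
    [ 0.4866 -0.1538  0.0373] 0.0055
holder_bed [(array([162., 173.]), 0.95)] []
rack [(array([256., 215.]), 0.89), (array([368., 194.]), 0.81)] [(array([159., 161.]), 0.81), (array([157., 213.]), 0.77)]
    [0.4387 0.2414 0.0511] 0.2738
    [ 0.3798  0.2128 -0.0601] 0.2101
    [ 0.37    0.5216 -0.0044] 0.0065
    [ 0.2984  0.5042 -0.1287] 0.1207
rack_slot [(array([368., 188.]), 0.83), (array([298., 165.]), 0.68)] [(array([254., 200.]), 0.86), (array([154., 208.]), 0.72)]
    [0.5348 0.3926 0.0149] 0.3126
    [ 0.2933  0.5001 -0.1061] 0.1148
    [0.4947 0.2238 0.0811] 0.1902
    [0.3003 0.2724 0.0105] 0.0068
holder [(array([166., 182.]), 0.83)] [(array([297., 308.]), 0.64)]
    [ 0.4871 -0.1542 -0.0023] 0.0083
cleaver [(array([359., 238.]), 0.62)] [(array([228., 131.]), 0.71)]
    [0.6114 0.4976 0.0488] 0.0121
sauce [] [(array([338., 194.]), 0.95)]
bowl [(array([139., 243.]), 0.96)] [(array([389., 248.]), 0.57)]
    [ 0.7575 -0.111   0.0064] 0.0045
```

View pics/a.png

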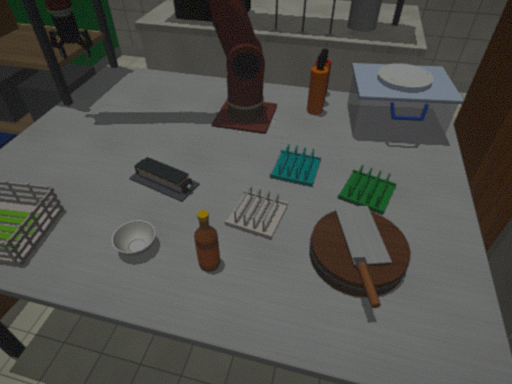

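View pics/b.png

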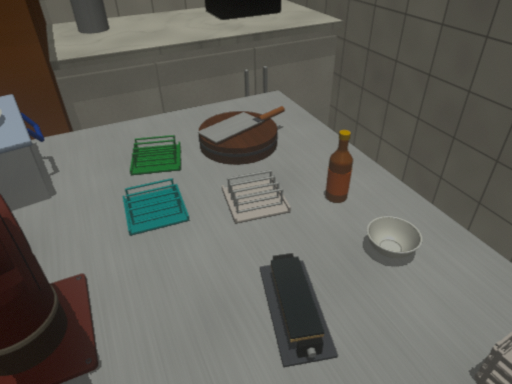

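The white rack is at scene (258,213) and side (256,197). The stone is at scene (162,175) and side (297,300). The green and turquoise racks are decoys. Next I fit poses to the masks.

```bash
cat >> h.py <<'E'
from scipy.optimize import minimize
def fit(boxes,obs,x0,conv=True):
    """boxes: list of (lo,hi) in object frame; obs: list of (pic,mask). fit x,y,yaw by hull mismatch (area px)"""
    V=[np.array([[x,y,z] for x in(l[0],h[0]) for y in(l[1],h[1]) for z in(l[2],h[2])]) for l,h in boxes]
    S=8
    def ren(p,q):
        im=np.zeros((384,512),np.uint8);pts=[]
        for v in V:
            w=v@R.from_euler('z',q[2]).as_matrix().T+[q[0],q[1],0]
            pts.append(proj(p,w))
        for g in ([np.vstack(pts)] if conv else pts):
            cv2.fillConvexPoly(im,np.round(cv2.convexHull(g.astype(np.float32))*16).astype(np.int32),255,cv2.LINE_AA,4)
        return im
    T=[]
    for p,m in obs:
        m=m.astype(np.uint8)
        if conv:
            c=np.vstack(cv2.findContours(m,cv2.RETR_EXTERNAL,cv2.CHAIN_APPROX_NONE)[0])
            n=np.zeros_like(m);cv2.fillConvexPoly(n,cv2.convexHull(c),1);m=n
        T.append((p,cv2.GaussianBlur(m*255.,(0,0),1)))
    f=lambda u:sum(np.abs(cv2.GaussianBlur(ren(p,(u[0]/100,u[1]/100,u[2]/10)).astype(float),(0,0),1)-m).sum()/255 for p,m in T)
    best=min((minimize(f,[x0[0]*100,x0[1]*100,y*10],method='Nelder-Mead',options=dict(initial_simplex=[[x0[0]*100,x0[1]*100,y*10],[x0[0]*100+1,x0[1]*100,y*10],[x0[0]*100,x0[1]*100+1,y*10],[x0[0]*100,x0[1]*100,y*10+2]],xatol=.005,fatol=.3)) for y in x0[2]),key=lambda r:r.fun)
    return np.array([best.x[0]/100,best.x[1]/100,best.x[2]/10]),best.fun,[m.sum()/255 for _,m in T]
STONE=[((-.03,-.09,.038),(.03,.09,.053))]
FOOT=[((-.05,-.115,0),(.05,.115,.008)),((-.022,-.107,.008),(.022,.107,.044))]
RACK=[((-.075,-.075,0),(.075,.075,.010)),((-.06,-.048,.01),(.06,.048,.06))]
E
python3 - <<'E'
from h import *
np.set_printoptions(precision=4,suppress=True)
a=snap('scene');b=snap('side')
def get(p,q,uv):
    L=robot.trace(p,q); 
    return min(L,key=lambda x:np.hypot(*(np.array(x['uv'])-uv)))
vis=[]
for q,ua,ub,M,yaws in(('stone',(162,175),(297,300),STONE,(-.3,0,.3)),('holder',(164,180),(297,306),FOOT,(-.3,0,.3)),('rack',(258,213),(256,197),RACK,(-.5,0,.5,1))):
    ma,mb=get(a,q,ua),get(b,q,ub)
    g,_=tri(ray(a,ma['uv']),ray(b,mb['uv']));print(q,ma['uv'],mb['uv'],ma['score'],mb['score'],g)
    for o in([(a,ma['pixels']),(b,mb['pixels'])],[(a,ma['pixels'])],[(b,mb['pixels'])]): print('  ',fit(M,o,(g[0],g[1],yaws)))
    for p,m in((a,ma),(b,mb)): p['color'][m['pixels']&~cv2.erode(m['pixels'].astype(np.uint8),np.ones((3,3))).astype(bool)]=(255,0,255)
for q,ua,ub in(('sauce',(207,245),(338,180)),):
    pass
print('sauce',onz(a,(208,268),0),onz(b,(338,199),0))
cv2.imwrite('pics/c.png',np.hstack([cv2.resize(a['color'][140:260,110:310],None,fx=2,fy=2),cv2.resize(b['color'][160:370,200:400],None,fx=2,fy=2)[:240*2][:240]])[:,:,::-1])
E
```

```text
stone [162.6, 172.6] [298.0, 303.1] 0.96 0.71 [ 0.4796 -0.1643  0.0321]
   (array([ 0.4814, -0.1573, -0.2714]), np.float64(137.22613223201887), [np.float64(827.0), np.float64(2871.0)])
   (array([ 0.48  , -0.1617, -0.2861]), np.float64(46.010912441544335), [np.float64(827.0)])
   (array([ 0.4814, -0.1573, -0.2729]), np.float64(83.02039985128663), [np.float64(2871.0)])
holder [166.8, 182.2] [289.5, 334.1] 0.74 0.94 [ 0.4547 -0.1752 -0.0367]
   (array([ 0.4846, -0.1555, -0.2701]), np.float64(417.90338572603963), [np.float64(1419.0), np.float64(5593.0)])
   (array([ 0.4845, -0.1575, -0.271 ]), np.float64(252.31763033522122), [np.float64(1419.0)])
   (array([ 0.4846, -0.1554, -0.2724]), np.float64(160.32417540090537), [np.float64(5593.0)])
rack [259.9, 215.3] [255.2, 195.9] 0.56 0.89 [0.5639 0.2011 0.008 ]
   (array([ 0.5586,  0.1896, -0.1546]), np.float64(252.2910968385301), [np.float64(2122.0), np.float64(2670.0)])
   (array([ 0.5585,  0.1882, -0.176 ]), np.float64(126.05669304232556), [np.float64(2122.0)])
   (array([ 0.5593,  0.193 , -0.1482]), np.float64(60.39712197578178), [np.float64(2670.0)])
sauce [0.7832 0.1093 0.    ] [0.7655 0.0977 0.    ]
```

```bash
cat >> h.py <<'E'
def tool(yaw,lean,flip=1):
    """tool x down, jaws along object x at yaw; lean>0: tool's back leans to object +y by lean deg"""
    A=R.from_euler('z',yaw); l=np.radians(lean)
    x=A.apply([0,-np.sin(l),-np.cos(l)]); y=A.apply([flip,0,0])
    return R.from_matrix(np.c_[x,y,np.cross(x,y)])
def q2R(q): return R.from_quat(np.roll(q,-1))
def plan(steps,p0=None,R0=None):
    s=robot.state(); p0=s['ee_pos'] if p0 is None else p0; R0=q2R(s['eef_rot']) if R0 is None else R0
    for p,r in steps:
        d=(np.array(p)-p0)/.8; w=(r*R0.inv()).as_rotvec()
        print('lin',d.round(4).tolist(),'rot',(w/np.pi).round(4).tolist(),'rows>=%.1f'%max(np.linalg.norm(d)*.8/.0417,np.degrees(np.linalg.norm(w))/7.16))
def ax(r): return r.as_matrix()[:,0]
E
python3 - <<'E'
from h import *
np.set_printoptions(precision=3,suppress=True)
r0=q2R(robot.state()['eef_rot']);print(r0.as_matrix())
y=-.272; c=np.array([.482,-.157,.0455])+R.from_euler('z',y).apply([0,.015,0])
for f in(1,-1):
    T=tool(y,30,f); print(f);plan([(c-.09*ax(T),T),(c+.010*ax(T),T)])
E
```

```text
[[-0.     0.222 -0.975]
 [ 0.    -0.975 -0.222]
 [-1.    -0.    -0.   ]]
1
lin [0.4424, 0.6682, -0.1523] rot [-0.1206, 0.1265, 0.334] rows>=15.6
lin [0.4256, 0.608, -0.2606] rot [-0.1206, 0.1265, 0.334] rows>=15.1
-1
lin [0.4424, 0.6682, -0.1523] rot [-0.1446, -0.1377, -0.6402] rows>=16.9
lin [0.4256, 0.608, -0.2606] rot [-0.1446, -0.1377, -0.6402] rows>=16.9
```

Emit:
{"api": "servo_tool", "payload": {"linear": [[0.15,0.22,0],[0.3,0.45,0],[0.4424,0.6682,-0.05],[0.4424,0.6682,-0.1],[0.4424,0.6682,-0.13],[0.4424,0.6682,-0.13],[0.4424,0.6682,-0.13],[0.4424,0.6682,-0.13],[0.4424,0.6682,-0.13],[0.4424,0.6682,-0.13],[0.4424,0.6682,-0.13],[0.4424,0.6682,-0.13]], "rotation": [[-0.03,0.03,0.08],[-0.06,0.06,0.16],[-0.1206,0.1265,0.334],[-0.1206,0.1265,0.334],[-0.1206,0.1265,0.334],[-0.1206,0.1265,0.334],[-0.1206,0.1265,0.334],[-0.1206,0.1265,0.334],[-0.1206,0.1265,0.334],[-0.1206,0.1265,0.334],[-0.1206,0.1265,0.334],[-0.1206,0.1265,0.334]], "grip": 1}}

```text
time_s: 2.3
ee_pos: [0.4172, -0.2206, 0.1711]
eef_rot: [-0.525, -0.398, -0.302, 0.689]
contact_force: [0.6, -0.1, -0.0]
grip_width: 0.0852
```

Run:
```python
from h import *
y=-.272; c=np.array([.482,-.157,.0455])+R.from_euler('z',y).apply([0,.015,0])
print(robot.state()['joints'])
T=tool(y,30);plan([(c-.09*ax(T),T)])
```

```text
[ 0.56186479  0.10532051 -0.56718832  2.01921903  0.5927468   1.25223848
 -0.53154172]
lin [0.1011, 0.1518, -0.0595] rot [0.0004, 0.0003, -0.0004] rows>=3.7
```

Emit:
{"api": "servo_tool", "payload": {"linear": [[0.05,0.075,-0.03],[0.1011,0.1518,-0.0595],[0.1011,0.1518,-0.0595],[0.1011,0.1518,-0.0595],[0.1011,0.1518,-0.0595],[0.1011,0.1518,-0.0595],[0.1011,0.1518,-0.0595],[0.1011,0.1518,-0.0595]], "rotation": [[0,0,0],[0,0,0],[0,0,0],[0,0,0],[0,0,0],[0,0,0],[0,0,0],[0,0,0]]}}

```text
time_s: 2.97
ee_pos: [0.497, -0.1026, 0.1237]
eef_rot: [-0.523, -0.398, -0.302, 0.69]
contact_force: [0.6, 0.1, -0.2]
grip_width: 0.0855
```

Run:
```python
from h import *
np.set_printoptions(precision=4,suppress=True)
s=robot.state();print(s['ee_pos'],s['joints'])
w=snap('wrist','w1.png');print(w['mtx'],w.keys())
y=-.272; c=np.array([.482,-.157,.0455])+R.from_euler('z',y).apply([0,.015,0])
T=tool(y,30);plan([(c-.09*ax(T),T),(c-.04*ax(T),T),(c+.010*ax(T),T)])
# predicted stone top corners in wrist
Rm=cv2.Rodrigues(np.array(w['rvec'],float))[0];t=np.array(w['tvec']).ravel();K=w['mtx']
def pf(X):
    v=Rm@X+t; th=np.arctan2(np.hypot(v[0],v[1]),v[2]); u=v[:2]/np.hypot(v[0],v[1])*th
    return np.array([K[0][2]+K[0][0]*u[0],K[1][2]+K[1][1]*u[1]])
im=w['color'][:,:,::-1].copy()
P=[pf(np.array([.482,-.157,.053])+R.from_euler('z',y).apply([a*.03,b*.09,0])) for a,b in((1,1),(1,-1),(-1,-1),(-1,1))]
cv2.polylines(im,[np.int32(P)],True,(255,0,255));cv2.imwrite('pics/w1.png',im)
```

```text
[ 0.497  -0.1026  0.1237] [ 0.3494  0.3536 -0.6422  1.8735  0.6616  1.3598 -0.8369]
[[297.3186   0.     255.3088]
 [  0.     297.3186 190.7671]
 [  0.       0.       1.    ]] dict_keys(['color', 'mtx', 'rvec', 'tvec', 'shot'])
lin [0.0014, 0.0044, -0.0005] rot [0.0003, 0.0002, 0.0007] rows>=0.1
lin [-0.007, -0.0257, -0.0547] rot [0.0003, 0.0002, 0.0007] rows>=1.2
lin [-0.0154, -0.0558, -0.1088] rot [0.0003, 0.0002, 0.0007] rows>=2.4
```

View pics/w1.png

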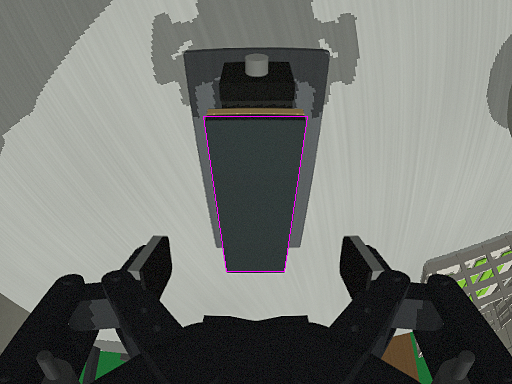

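Emit:
{"api": "servo_tool", "payload": {"linear": [[-0.004,-0.015,-0.027],[-0.0084,-0.03,-0.0542],[-0.0084,-0.03,-0.0542],[-0.0084,-0.03,-0.0542],[-0.0084,-0.03,-0.0542]], "rotation": [[0,0,0],[0,0,0],[0,0,0],[0,0,0],[0,0,0]]}}

```text
time_s: 3.43
ee_pos: [0.4912, -0.1252, 0.0812]
eef_rot: [-0.524, -0.399, -0.302, 0.69]
contact_force: [0.7, 1.1, 0.3]
grip_width: 0.0854
```

Run:
```python
from h import *
y=-.272; c=np.array([.482,-.157,.0455])+R.from_euler('z',y).apply([0,.015,0])
T=tool(y,30);plan([(c-.04*ax(T),T),(c+.010*ax(T),T)])
```

```text
lin [0.0003, 0.0024, -0.0013] rot [-0.0, 0.0005, 0.0002] rows>=0.1
lin [-0.0081, -0.0277, -0.0554] rot [-0.0, 0.0005, 0.0002] rows>=1.2
```

Emit:
{"api": "servo_tool", "payload": {"linear": [[-0.004,-0.014,-0.027],[-0.008,-0.0285,-0.0545],[-0.008,-0.0285,-0.0545],[-0.008,-0.0285,-0.0545],[-0.008,-0.0285,-0.0545],[-0.008,-0.0285,-0.0545]], "rotation": [[0,0,0],[0,0,0],[0,0,0],[0,0,0],[0,0,0],[0,0,0]]}}

```text
time_s: 3.93
ee_pos: [0.4857, -0.1471, 0.038]
eef_rot: [-0.524, -0.399, -0.302, 0.689]
contact_force: [0.1, -0.6, 0.6]
grip_width: 0.0855
```

Emit:
{"api": "servo_tool", "payload": {"linear": [[0,0,0],[0,0,0],[0,0,0],[0,0,0],[0,0,0],[0,0,0],[0,0,0],[0,0,0]], "rotation": [[0,0,0],[0,0,0],[0,0,0],[0,0,0],[0,0,0],[0,0,0],[0,0,0],[0,0,0]], "grip": 0}}

```text
time_s: 4.6
ee_pos: [0.485, -0.1476, 0.0373]
eef_rot: [-0.524, -0.399, -0.302, 0.689]
contact_force: [-0.5, 1.8, 7.1]
grip_width: 0.059
```

```bash
cat >> h.py <<'E'
# stone in tool frame, grip 1
def grip_rel(p,Rt,ps,Rs): return Rt.inv().apply(np.array(ps)-p),Rt.inv()*Rs
def tool_for(rel,ps,Rs):
    Rt=Rs*rel[1].inv(); return np.array(ps)-Rt.apply(rel[0]),Rt
E
python3 - <<'E'
from h import *
import pickle
np.set_printoptions(precision=4,suppress=True)
s=robot.state(); Rt=q2R(s['eef_rot'])
rel=grip_rel(s['ee_pos'],Rt,[.482,-.157,.0455],R.from_euler('z',-.272));pickle.dump(rel,open('rel1.pkl','wb'));print(rel[0])
w=snap('wrist');Rm=cv2.Rodrigues(np.array(w['rvec'],float))[0];cam=-Rm.T@np.array(w['tvec']).ravel();print('cam in tool',Rt.inv().apply(cam-s['ee_pos']), 'axis',Rt.inv().apply(Rm[2]))
plan([(s['ee_pos']+[0,0,.13],Rt),([.44,.24,.27],tool(-.155,0))])
E
```

```text
[-0.0022 -0.0004  0.0126]
cam in tool [-0.1281 -0.0001 -0.0679] axis [0.9634 0.0003 0.268 ]
lin [0.0, -0.0, 0.1625] rot [-0.0, 0.0, -0.0] rows>=3.1
lin [-0.0563, 0.4845, 0.2909] rot [0.163, -0.0348, 0.0363] rows>=10.9
```

Emit:
{"api": "servo_tool", "payload": {"linear": [[0,0,0.01],[0,0,0.03],[0,0,0.06],[0,0,0.1],[0,0,0.14],[0,0,0.18],[-0.01,0.04,0.22],[-0.02,0.08,0.25],[-0.03,0.12,0.27],[-0.03,0.16,0.29],[-0.04,0.2,0.29],[-0.04,0.24,0.29]], "rotation": [[0,0,0],[0,0,0],[0,0,0],[0,0,0],[0,0,0],[0,0,0],[0.01,0,0],[0.03,-0.005,0.005],[0.05,-0.01,0.01],[0.07,-0.015,0.015],[0.09,-0.02,0.02],[0.11,-0.025,0.025]]}}

```text
time_s: 5.65
ee_pos: [0.4514, 0.0461, 0.2699]
eef_rot: [-0.486, -0.498, -0.412, 0.589]
contact_force: [0.5, -0.0, -4.5]
grip_width: 0.0589
```

Run:
```python
from h import *
s=robot.state();print(s['joints'])
plan([([.44,.24,.27],tool(-.155,0))])
```

```text
[ 0.44479057 -0.00341863 -0.74314661  1.81432357  0.14574559  1.41099917
 -0.51747712]
lin [-0.0142, 0.2423, 0.0001] rot [0.0521, -0.0094, 0.0112] rows>=4.7
```

Emit:
{"api": "servo_tool", "payload": {"linear": [[-0.003,0.04,0],[-0.006,0.08,0],[-0.009,0.12,0],[-0.012,0.16,0],[-0.014,0.2,0],[-0.014,0.23,0],[-0.014,0.242,0],[-0.014,0.242,0],[-0.014,0.242,0],[-0.014,0.242,0],[-0.014,0.242,0]], "rotation": [[0.01,-0.002,0.002],[0.02,-0.004,0.004],[0.03,-0.006,0.006],[0.04,-0.008,0.008],[0.052,-0.009,0.011],[0.052,-0.009,0.011],[0.052,-0.009,0.011],[0.052,-0.009,0.011],[0.052,-0.009,0.011],[0.052,-0.009,0.011],[0.052,-0.009,0.011]]}}

```text
time_s: 6.57
ee_pos: [0.4412, 0.2362, 0.2682]
eef_rot: [-0.459, -0.536, -0.459, 0.54]
contact_force: [-0.3, -0.1, -3.1]
grip_width: 0.0588
```

```bash
cat >> h.py <<'E'
def fproj(w,X):
    Rm=cv2.Rodrigues(np.array(w['rvec'],float))[0];v=np.atleast_2d(X)@Rm.T+np.array(w['tvec']).ravel();K=np.array(w['mtx'])
    r=np.hypot(v[:,0],v[:,1]);th=np.arctan2(r,v[:,2]);return v[:,:2]/r[:,None]*th[:,None]*K[0,0]+[K[0,2],K[1,2]]
def fray(w,uv):
    K=np.array(w['mtx']);q=(np.array(uv,float)-[K[0,2],K[1,2]])/K[0,0];th=np.hypot(*q)
    d=np.r_[q/th*np.sin(th),np.cos(th)];Rm=cv2.Rodrigues(np.array(w['rvec'],float))[0]
    return -Rm.T@np.array(w['tvec']).ravel(),Rm.T@d
def fonz(w,uv,z):
    c,d=fray(w,uv);return c+d*(z-c[2])/d[2]
def obj(q,pts): return np.atleast_2d(pts)@R.from_euler('z',q[2]).as_matrix().T+[q[0],q[1],0]
E
python3 - <<'E'
from h import *
s=robot.state();print(s['ee_pos'],s['joints'])
w=snap('wrist','w2raw.png');im=cv2.resize(w['color'][:,:,::-1],None,fx=1.5,fy=1.5,interpolation=cv2.INTER_CUBIC)
q=(.559,.1905,-.155)
for P in(fproj(w,obj(q,[[a*.075,b*.075,.01] for a,b in((1,1),(1,-1),(-1,-1),(-1,1))])),): cv2.polylines(im,[np.int32(P*1.5)],True,(255,0,255))
for y in(-.045,-.015,.015,.045): cv2.polylines(im,[np.int32(1.5*fproj(w,obj(q,[[-.06,y,.057],[.06,y,.057]])))],False,(0,0,255))
cv2.imwrite('pics/w2.png',im)
E
```

```text
[0.44120626 0.23620516 0.26822457] [ 0.2762217   0.0848827  -0.89120229  1.74575536  0.06823314  1.34849522
 -0.78714293]
```

View pics/w2.png

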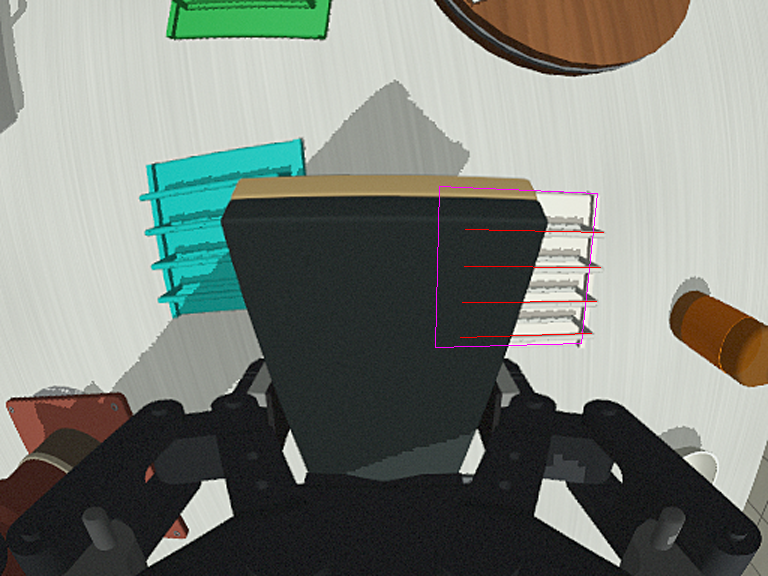

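Run:
```python
from h import *
r=cv2.imread('pics/w2raw.png');print(r.shape)
cv2.imwrite('pics/w2c.png',cv2.resize(r[120:240,335:415],None,fx=5,fy=5,interpolation=cv2.INTER_CUBIC))
```

```text
(384, 512, 3)
```

View pics/w2c.png

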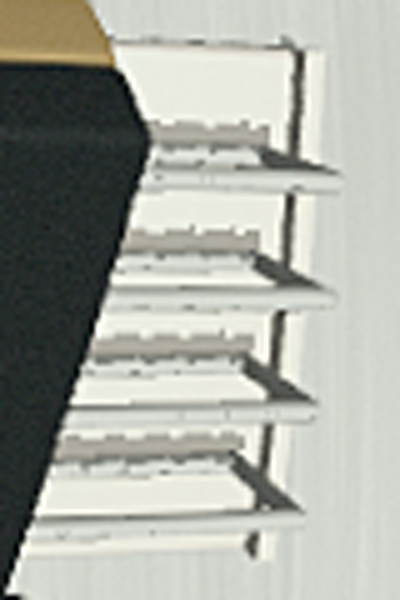

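Run:
```python
from h import *
np.set_printoptions(precision=4,suppress=True)
w=snap('wrist')
c=lambda u,v:(335+(u-2)/5,120+(v-2)/5)
pts=[]
for (u,v),(a,b) in (((342,182),(155,177)),((335,299),(110,297)),((315,412),(80,412)),((303,518),(45,525))):
    e=fonz(w,c(u,v),.057);f=fonz(w,c(a,b),.057);pts.append((e,f));print(e,f,np.arctan2((e-f)[1],(e-f)[0]))
E=[]
ys=[.045,.015,-.015,-.045]
from scipy.optimize import least_squares
def res(q,wz=.057):
    o=[]
    for (e,f),y in zip(pts,ys):
        for k,p in enumerate((e,f)):
            l=R.from_euler('z',-q[2]).apply(p-[q[0],q[1],0]); o.append(l[1]-y)
            if k==0:o.append(.5*(l[0]-.061))
    return o
r=least_squares(res,[.559,.19,-.155]);print(r.x,np.array(res(r.x))*1000)
q=r.x
for X in([.075,-.075,0.],[.075,.075,0]): print((fproj(w,obj(q,[X]))[0]-[335,120])*5+2)
import pickle
rel=pickle.load(open('rel1.pkl','rb'))
# standing pose: stone y(e)->up, z(dark)->-y_rack
def stand(q,z,tilt=0): 
    Rs=R.from_euler('z',q[2])*R.from_euler('x',np.pi/2); 
    return (np.r_[q[:2],z],Rs)
for z in(.24,.18,.102): 
    p,T=tool_for(rel,*stand(q,z));print(z,p,ax(T));plan([(p,T)])
```

```text
[0.626  0.2248 0.057 ] [0.5745 0.2325 0.057 ] -0.14817282381040336
[0.6228 0.1947 0.057 ] [0.5604 0.2044 0.057 ] -0.1549039611258483
[0.6163 0.1651 0.057 ] [0.5507 0.1762 0.057 ] -0.1675497465529527
[0.6128 0.1357 0.057 ] [0.5397 0.1475 0.057 ] -0.16042785147567018
[ 0.5592  0.1897 -0.1588] [ 0.1919 -0.2884 -0.361  -0.0131  0.4625 -0.2571 -0.2405 -0.3887  0.3438
  0.1067  0.2145  0.2293]
[250.6743 539.2415]
[303.483   48.5317]
0.24 [0.5609 0.1977 0.2499] [ 0.1385  0.855  -0.4998]
lin [0.1496, -0.0484, -0.0231] rot [0.3303, -0.0543, -0.001] rows>=8.4
0.18 [0.5609 0.1977 0.1899] [ 0.1385  0.855  -0.4998]
lin [0.1496, -0.0484, -0.0981] rot [0.3303, -0.0543, -0.001] rows>=8.4
0.102 [0.5609 0.1977 0.1119] [ 0.1385  0.855  -0.4998]
lin [0.1496, -0.0484, -0.1956] rot [0.3303, -0.0543, -0.001] rows>=8.4
```

Emit:
{"api": "servo_tool", "payload": {"linear": [[0.02,-0.01,0.01],[0.04,-0.02,0.02],[0.06,-0.03,0.02],[0.08,-0.04,0.02],[0.1,-0.045,0.01],[0.12,-0.048,0],[0.14,-0.048,-0.01],[0.15,-0.0484,-0.0231],[0.15,-0.0484,-0.0231],[0.15,-0.0484,-0.0231],[0.15,-0.0484,-0.0231],[0.15,-0.0484,-0.0231]], "rotation": [[0.04,-0.006,0],[0.08,-0.013,0],[0.12,-0.02,0],[0.16,-0.026,0],[0.2,-0.033,0],[0.24,-0.04,-0.001],[0.28,-0.046,-0.001],[0.32,-0.053,-0.001],[0.3303,-0.0543,-0.001],[0.3303,-0.0543,-0.001],[0.3303,-0.0543,-0.001],[0.3303,-0.0543,-0.001]]}}

```text
time_s: 7.67
ee_pos: [0.5613, 0.1991, 0.2508]
eef_rot: [0.17, 0.735, 0.626, -0.196]
contact_force: [-0.5, -0.1, -4.6]
grip_width: 0.0593
```

```bash
cat >> h.py <<'E'
def stand(q,z): return (np.r_[q[:2],z],R.from_euler('z',q[2])*R.from_euler('x',np.pi/2))
RQ=np.array([.5592,.1897,-.159])
def box(w,pr,ps,Rs,im,col,f=1,off=(0,0)):
    V=np.array([[a,b,c] for a in(-.03,.03) for b in(-.09,.09) for c in(-.0075,.0075)]);P=(pr(w,Rs.apply(V)+ps)-off)*f
    for i in range(8):
        for k in(1,2,4):
            if not i&k: cv2.line(im,tuple(map(int,P[i])),tuple(map(int,P[i|k])),col)
E
python3 - <<'E'
from h import *
import pickle
np.set_printoptions(precision=4,suppress=True)
rel=pickle.load(open('rel1.pkl','rb'));s=robot.state();print(s['ee_pos'],s['joints'],s['contact_force'])
Rt=q2R(s['eef_rot']);ps=s['ee_pos']+Rt.apply(rel[0]);Rs=Rt*rel[1];print(ps,Rs.as_matrix()[:,1])
out=[]
for n,cx,cy in(('scene',190,130),('side',190,70)):
    p=snap(n);o=np.array([cx,cy]);im=cv2.resize(p['color'][cy:cy+140,cx:cx+130,::-1],None,fx=3,fy=3,interpolation=cv2.INTER_CUBIC)
    box(p,proj,ps,Rs,im,(255,0,255),3,o);out.append(im)
cv2.imwrite('pics/d.png',np.hstack(out))
for z in(.24,.12,.102):plan([tool_for(rel,*stand(RQ,z))])
E
```

```text
[0.5613 0.1991 0.2508] [ 0.7166  0.3137 -0.6955  1.9306 -0.9901  1.0959  0.4439] [-0.5435 -0.1352 -4.5955]
[0.5596 0.1911 0.2409] [-0.0029  0.0021  1.    ]
lin [-0.0004, -0.0024, -0.0017] rot [0.0007, 0.0014, -0.0009] rows>=0.1
lin [-0.0004, -0.0024, -0.1517] rot [0.0007, 0.0014, -0.0009] rows>=2.9
lin [-0.0004, -0.0024, -0.1742] rot [0.0007, 0.0014, -0.0009] rows>=3.3
```

View pics/d.png

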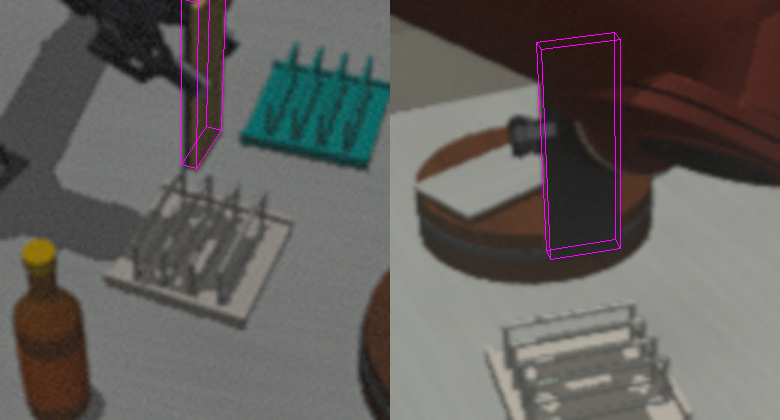

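Emit:
{"api": "servo_tool", "payload": {"linear": [[0,-0.001,-0.03],[0,-0.001,-0.06],[0,-0.001,-0.09],[0,-0.001,-0.095],[0,-0.001,-0.095],[0,-0.001,-0.095]], "rotation": [[0,0,0],[0.0005,0.0014,-0.0009],[0.0005,0.0014,-0.0009],[0.0005,0.0014,-0.0009],[0.0005,0.0014,-0.0009],[0.0005,0.0014,-0.0009]]}}

```text
time_s: 8.27
ee_pos: [0.5616, 0.1985, 0.1756]
eef_rot: [0.167, 0.736, 0.626, -0.197]
contact_force: [-0.6, 0.6, -2.8]
grip_width: 0.0592
```

Run:
```python
from h import *
import pickle
np.set_printoptions(precision=4,suppress=True)
rel=pickle.load(open('rel1.pkl','rb'));s=robot.state();print(s['ee_pos'],s['contact_force'])
Rt=q2R(s['eef_rot']);ps=s['ee_pos']+Rt.apply(rel[0]);Rs=Rt*rel[1];print(ps,Rs.as_matrix()[:,1])
for z in(.12,.102):plan([tool_for(rel,*stand(RQ,z))])
```

```text
[0.5616 0.1985 0.1756] [-0.5527  0.5605 -2.7939]
[0.5599 0.1905 0.1657] [ 0.0014 -0.002   1.    ]
lin [-0.0009, -0.001, -0.0571] rot [-0.0006, -0.0004, 0.0003] rows>=1.1
lin [-0.0009, -0.001, -0.0796] rot [-0.0006, -0.0004, 0.0003] rows>=1.5
```

Emit:
{"api": "servo_tool", "payload": {"linear": [[0,-0.001,-0.03],[-0.001,-0.001,-0.06],[-0.001,-0.001,-0.074],[-0.001,-0.001,-0.074],[-0.001,-0.001,-0.074],[-0.001,-0.001,-0.074]], "rotation": [[0,0,0],[0,0,0],[0,0,0],[0,0,0],[0,0,0],[0,0,0]]}}

```text
time_s: 8.77
ee_pos: [0.5611, 0.1973, 0.1163]
eef_rot: [0.167, 0.736, 0.626, -0.197]
contact_force: [0.2, 1.0, -3.7]
grip_width: 0.0592
```

Emit:
{"api": "servo_tool", "payload": {"linear": [[0,0,-0.002],[0,0,-0.004],[0,0,-0.006],[0,0,-0.0075],[0,0,-0.0075],[0,0,-0.0075]], "rotation": [[0,0,0],[0,0,0],[0,0,0],[0,0,0],[0,0,0],[0,0,0]]}}

```text
time_s: 9.27
ee_pos: [0.5612, 0.1987, 0.1127]
eef_rot: [0.165, 0.736, 0.627, -0.195]
contact_force: [-5.4, -4.6, 20.9]
grip_width: 0.0588
```

Run:
```python
from h import *
import pickle
np.set_printoptions(precision=4,suppress=True)
rel=pickle.load(open('rel1.pkl','rb'));s=robot.state();print(s['ee_pos'],s['contact_force'],s['wrist_torque'])
Rt=q2R(s['eef_rot']);ps=s['ee_pos']+Rt.apply(rel[0]);Rs=Rt*rel[1];print(ps,Rs.as_matrix()[:,1])
out=[]
for n,cx,cy in(('scene',210,140),('side',205,120)):
    p=snap(n);o=np.array([cx,cy]);im=cv2.resize(p['color'][cy:cy+110,cx:cx+100,::-1],None,fx=4,fy=4,interpolation=cv2.INTER_CUBIC)
    box(p,proj,ps,Rs,im,(255,0,255),4,o);out.append(im)
cv2.imwrite('pics/e.png',np.hstack(out))
```

```text
[0.5612 0.1987 0.1127] [-5.3822 -4.5864 20.8535] [1.8016 0.3309 0.812 ]
[0.5595 0.1907 0.1028] [ 0.    -0.007  1.   ]
```

View pics/e.png

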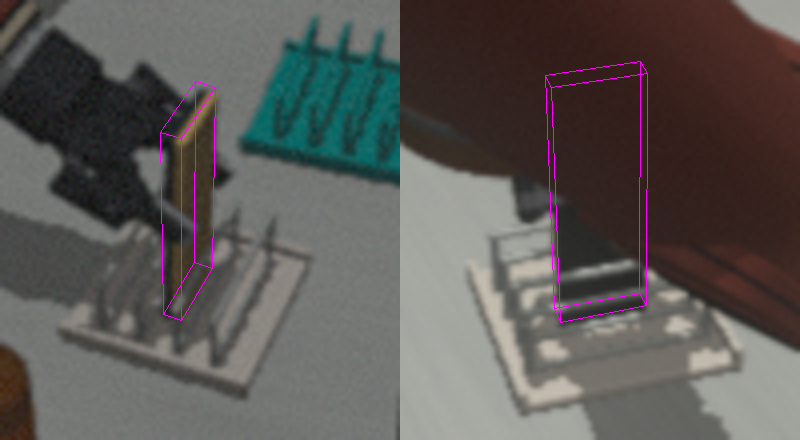

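Emit:
{"api": "servo_tool", "payload": {"linear": [[0,0,0.002],[0,0,0.003],[0,0,0.003]], "rotation": [[0,0,0],[0,0,0],[0,0,0]]}}

```text
time_s: 9.62
ee_pos: [0.561, 0.1977, 0.1127]
eef_rot: [0.166, 0.736, 0.626, -0.196]
contact_force: [0.1, 1.2, 6.8]
grip_width: 0.0592
```

Emit:
{"api": "servo_tool", "payload": {"linear": [[0,0,0],[0,0,0],[0,0,0],[0,0,0],[0,0,0],[0,0,0]], "rotation": [[0,0,0],[0,0,0],[0,0,0],[0,0,0],[0,0,0],[0,0,0]], "grip": 1}}

```text
time_s: 10.12
ee_pos: [0.5602, 0.1971, 0.1109]
eef_rot: [0.166, 0.736, 0.626, -0.198]
contact_force: [0.1, 0.4, -0.2]
grip_width: 0.0851
```

Run:
```python
from h import *
np.set_printoptions(precision=4,suppress=True)
s=robot.state();T=q2R(s['eef_rot']);p=s['ee_pos'];print(T.as_matrix())
up=p-.12*ax(T)
plan([(up,T),(up+[0,0,.16],T)])
# regrip: tool leans 60 to +y ; stone standing vertical at RQ, grasp 15mm above centre
c=np.array([*RQ[:2],.1015])+[0,0,.015]; 
for f in(1,-1):
    G=tool(RQ[2],60,f);print(f,c-.1*ax(G));plan([(c-.1*ax(G)+[0,0,.1],G)])
```

```text
[[ 0.1387  0.9868 -0.0831]
 [ 0.8557 -0.1617 -0.4915]
 [-0.4985 -0.003  -0.8669]]
lin [-0.0208, -0.1284, 0.0748] rot [0.0, 0.0, 0.0] rows>=2.9
lin [-0.0208, -0.1284, 0.2748] rot [0.0, 0.0, 0.0] rows>=5.8
1 [0.5729 0.2752 0.1665]
lin [0.0159, 0.0977, 0.1945] rot [-0.6587, 0.1062, 0.0016] rows>=16.8
-1 [0.5729 0.2752 0.1665]
lin [0.0159, 0.0977, 0.1945] rot [-0.0013, 0.0011, -0.9989] rows>=25.1
```

Emit:
{"api": "servo_tool", "payload": {"linear": [[-0.004,-0.026,0.015],[-0.01,-0.06,0.035],[-0.016,-0.1,0.058],[-0.0208,-0.1284,0.0748],[-0.0208,-0.1284,0.11],[-0.0208,-0.1284,0.15],[-0.0208,-0.1284,0.19],[-0.0208,-0.1284,0.23],[-0.0208,-0.1284,0.26],[-0.0208,-0.1284,0.2748],[-0.0208,-0.1284,0.2748]], "rotation": [[0,0,0],[0,0,0],[0,0,0],[0,0,0],[0,0,0],[0,0,0],[0,0,0],[-0.03,0.005,0],[-0.06,0.01,0],[-0.1,0.016,0],[-0.13,0.021,0]]}}

```text
time_s: 11.03
ee_pos: [0.5451, 0.0944, 0.3354]
eef_rot: [0.295, 0.681, 0.575, -0.345]
contact_force: [-0.4, 0.9, -0.7]
grip_width: 0.0854
```

Run:
```python
from h import *
np.set_printoptions(precision=4,suppress=True)
s=robot.state();print(s['joints'])
c=np.array([*RQ[:2],.1015])+[0,0,.015]; G=tool(RQ[2],60)
plan([(c-.1*ax(G)+[0,0,.12],G)])
out=[]
for n,cx,cy in(('scene',210,140),('side',205,120)):
    p=snap(n);im=cv2.resize(p['color'][cy:cy+110,cx:cx+100,::-1],None,fx=4,fy=4,interpolation=cv2.INTER_CUBIC)
    box(p,proj,*stand(RQ,.1005),im,(255,0,255),4,np.array([cx,cy]));out.append(im)
cv2.imwrite('pics/f.png',np.hstack(out))
```

```text
[ 0.7179  0.1023 -0.6325  1.7137 -0.5844  1.3312  0.065 ]
lin [0.0348, 0.226, -0.0611] rot [-0.5262, 0.0875, -0.0002] rows>=13.4
```

View pics/f.png

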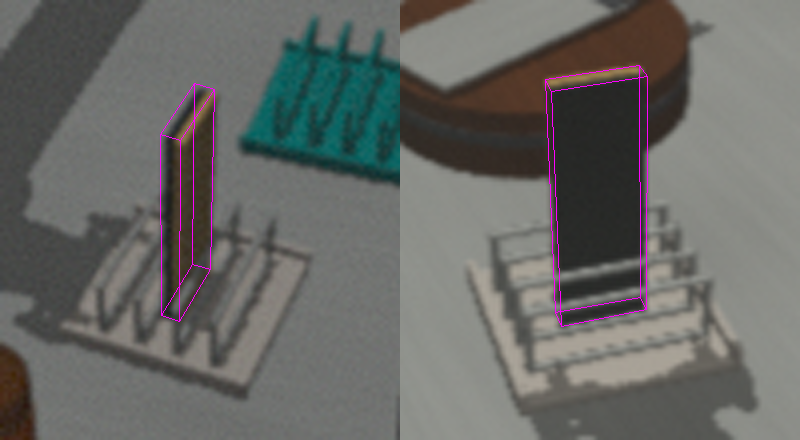

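The stone stands upright in the middle slot, matching the model outline at scene crop (190,200) and side crop (598,190). Next I swing to the fine side.

Emit:
{"api": "servo_tool", "payload": {"linear": [[0,0.01,0.01],[0.003,0.03,0.02],[0.006,0.06,0.03],[0.009,0.09,0.03],[0.012,0.12,0.03],[0.015,0.15,0.03],[0.018,0.18,0.03],[0.022,0.21,0.03],[0.026,0.226,0.03],[0.03,0.226,0.02],[0.0348,0.226,0.01],[0.0348,0.226,0]], "rotation": [[-0.04,0.007,0],[-0.08,0.013,0],[-0.12,0.02,0],[-0.16,0.027,0],[-0.2,0.033,0],[-0.24,0.04,0],[-0.28,0.047,0],[-0.32,0.053,0],[-0.36,0.06,0],[-0.4,0.067,0],[-0.44,0.073,0],[-0.48,0.08,0]]}}

```text
time_s: 12.13
ee_pos: [0.5703, 0.2757, 0.3259]
eef_rot: [-0.583, -0.316, -0.283, 0.693]
contact_force: [0.9, -0.3, -1.7]
grip_width: 0.0856
```

Run:
```python
from h import *
np.set_printoptions(precision=4,suppress=True)
s=robot.state();print(s['joints'])
c=np.array([*RQ[:2],.1015])+[0,0,.015]; G=tool(RQ[2],60)
plan([(c-.1*ax(G)+[0,0,.06],G),(c-.1*ax(G),G)])
```

```text
[-0.5551  0.6551 -0.3363  1.0163  0.5916  2.0871 -0.9018]
lin [0.0033, -0.0006, -0.1242] rot [-0.1117, 0.0102, 0.0021] rows>=2.8
lin [0.0033, -0.0006, -0.1992] rot [-0.1117, 0.0102, 0.0021] rows>=3.8
```

Emit:
{"api": "servo_tool", "payload": {"linear": [[0.003,0.005,-0.02],[0.003,0.01,-0.05],[0.003,0.01,-0.08],[0.003,0.01,-0.11],[0.003,0.01,-0.1242],[0.003,0.01,-0.1242],[0.003,0.01,-0.1242],[0.003,0.01,-0.1242],[0.003,0.01,-0.1242],[0.003,0.01,-0.1242]], "rotation": [[0,0,0],[-0.02,0.002,0],[-0.04,0.004,0.001],[-0.06,0.006,0.001],[-0.08,0.008,0.002],[-0.1117,0.0102,0.0021],[-0.1117,0.0102,0.0021],[-0.1117,0.0102,0.0021],[-0.1117,0.0102,0.0021],[-0.1117,0.0102,0.0021]]}}

```text
time_s: 12.97
ee_pos: [0.5737, 0.2819, 0.2318]
eef_rot: [-0.627, -0.203, -0.167, 0.734]
contact_force: [-0.2, -0.0, -0.5]
grip_width: 0.0853
```

Run:
```python
from h import *
np.set_printoptions(precision=4,suppress=True)
s=robot.state();print(s['joints'],s['qd'],ax(q2R(s['eef_rot'])))
c=np.array([*RQ[:2],.1015])+[0,0,.015]; G=tool(RQ[2],60)
plan([(c-.1*ax(G)+[0,0,.06],G),(c-.1*ax(G),G)])
```

```text
[-0.8596  0.8686  0.1109  1.0219  0.5595  2.0845 -0.8534] [ 0.0069 -0.0194  0.0042 -0.0111  0.0024  0.0039  0.0039] [-0.1322 -0.8515 -0.5074]
lin [-0.0009, -0.0083, -0.0066] rot [-0.0022, 0.0036, 0.0003] rows>=0.2
lin [-0.0009, -0.0083, -0.0816] rot [-0.0022, 0.0036, 0.0003] rows>=1.6
```

Emit:
{"api": "servo_tool", "payload": {"linear": [[-0.001,-0.004,-0.03],[-0.001,-0.004,-0.06],[-0.001,-0.004,-0.078],[-0.001,-0.004,-0.08],[-0.001,-0.004,-0.08],[-0.001,-0.004,-0.08]], "rotation": [[0,0,0],[-0.002,0.003,0],[-0.002,0.003,0],[-0.002,0.003,0],[-0.002,0.003,0],[-0.002,0.003,0]]}}

```text
time_s: 13.47
ee_pos: [0.5731, 0.2796, 0.1698]
eef_rot: [-0.627, -0.199, -0.166, 0.735]
contact_force: [0.2, -0.4, -0.2]
grip_width: 0.0856
```

Run:
```python
from h import *
np.set_printoptions(precision=4,suppress=True)
s=robot.state();print(s['joints'],s['ee_pos'])
c=np.array([*RQ[:2],.1015])+[0,0,.015]; G=tool(RQ[2],60)
plan([(c-.05*ax(G),G),(c+.01*ax(G),G)])
w=snap('wrist');im=w['color'][:,:,::-1].copy();box(w,fproj,*stand(RQ,.1),im,(255,0,255));cv2.imwrite('pics/g.png',im)
```

```text
[-0.8566  0.9221  0.1047  1.0622  0.5348  2.0146 -0.9068] [0.5731 0.2796 0.1698]
lin [-0.0088, -0.0589, -0.0354] rot [0.0, 0.0016, 0.0001] rows>=1.3
lin [-0.0191, -0.123, -0.0729] rot [0.0, 0.0016, 0.0001] rows>=2.8
```

View pics/g.png

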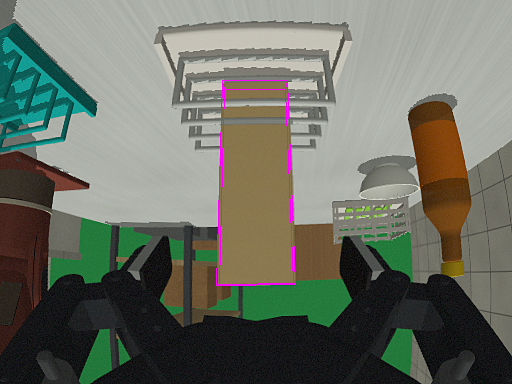

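The pale face at (257,180) coincides with the predicted outline and is centred between the fingers, so I grip it.

Emit:
{"api": "servo_tool", "payload": {"linear": [[-0.004,-0.03,-0.018],[-0.009,-0.059,-0.0354],[-0.013,-0.085,-0.051],[-0.017,-0.11,-0.066],[-0.0191,-0.123,-0.0729],[-0.0191,-0.123,-0.0729],[-0.0191,-0.123,-0.0729],[-0.0191,-0.123,-0.0729]], "rotation": [[0,0.001,0],[0,0.0016,0],[0,0.0016,0],[0,0.0016,0],[0,0.0016,0],[0,0.0016,0],[0,0.0016,0],[0,0.0016,0]]}}

```text
time_s: 14.18
ee_pos: [0.5578, 0.1828, 0.1113]
eef_rot: [-0.627, -0.197, -0.168, 0.735]
contact_force: [-0.6, 0.3, -0.1]
grip_width: 0.0854
```

Emit:
{"api": "servo_tool", "payload": {"linear": [[0,0,0],[0,0,0],[0,0,0],[0,0,0],[0,0,0],[0,0,0],[0,0,0],[0,0,0]], "rotation": [[0,0,0],[0,0,0],[0,0,0],[0,0,0],[0,0,0],[0,0,0],[0,0,0],[0,0,0]], "grip": 0}}

```text
time_s: 14.85
ee_pos: [0.5576, 0.1818, 0.1107]
eef_rot: [-0.627, -0.197, -0.168, 0.735]
contact_force: [1.1, 3.3, 6.0]
grip_width: 0.059
```

Run:
```python
from h import *
import pickle
np.set_printoptions(precision=4,suppress=True)
s=robot.state(); Rt=q2R(s['eef_rot']);print(s['ee_pos'],s['joints'])
rel=grip_rel(s['ee_pos'],Rt,*stand(RQ,.1));pickle.dump(rel,open('rel2.pkl','wb'));print(rel[0])
# stone lying fine up in holder: e(+y stone)-> -y holder, z-> down, x->x
def lay(z,h=(.482,-.157,-.272)): return np.r_[h[:2],z],R.from_euler('z',h[2])*R.from_euler('x',np.pi)
up=(s['ee_pos']+[0,0,.17],Rt)
mid=tool_for(rel,*lay(.25,(.54,.05,-.22)));hov=tool_for(rel,*lay(.15))
print(mid[0],hov[0],ax(hov[1]));plan([up,mid,hov])
```

```text
[0.5576 0.1818 0.1107] [-0.7967  0.8415  0.1079  1.3484  0.5502  1.8062 -0.9645]
[-0.0017  0.0003 -0.0133]
[0.5374 0.0396 0.2419] [ 0.4788 -0.1673  0.1419] [ 0.1349  0.4806 -0.8665]
lin [0.0, 0.0, 0.2125] rot [0.0, 0.0, 0.0] rows>=4.1
lin [-0.0253, -0.1777, 0.164] rot [0.4911, -0.0942, -0.0152] rows>=12.6
lin [-0.0985, -0.4363, 0.039] rot [0.4886, -0.107, -0.0282] rows>=12.6
```

Emit:
{"api": "servo_tool", "payload": {"linear": [[0,0,0.01],[0,0,0.03],[0,0,0.06],[0,0,0.09],[0,0,0.12],[0,0,0.15],[0,-0.01,0.17],[-0.003,-0.03,0.19],[-0.006,-0.05,0.2],[-0.01,-0.08,0.2],[-0.015,-0.11,0.2],[-0.02,-0.14,0.2]], "rotation": [[0,0,0],[0,0,0],[0,0,0],[0,0,0],[0,0,0],[0.02,-0.004,0],[0.06,-0.012,-0.002],[0.1,-0.02,-0.003],[0.14,-0.027,-0.004],[0.18,-0.035,-0.006],[0.22,-0.042,-0.007],[0.26,-0.05,-0.008]]}}

```text
time_s: 15.85
ee_pos: [0.541, 0.0682, 0.2723]
eef_rot: [-0.503, -0.483, -0.391, 0.6]
contact_force: [0.6, -0.3, -4.4]
grip_width: 0.0596
```

```bash
cat >> h.py <<'E'
def lay(z,h=(.482,-.157,-.272)): return np.r_[h[:2],z],R.from_euler('z',h[2])*R.from_euler('x',np.pi)
E
python3 - <<'E'
from h import *
import pickle
rel=pickle.load(open('rel2.pkl','rb'));print(robot.state()['joints'])
plan([tool_for(rel,*lay(.22,(.50,-.07,-.272))),tool_for(rel,*lay(.13))])
E
```

```text
[-0.44557044  0.16003946  0.12077245  1.64500188  0.18908078  1.43998149
 -0.55123769]
lin [-0.0552, -0.1855, -0.0755] rot [0.2339, -0.0502, -0.0229] rows>=6.0
lin [-0.0777, -0.2943, -0.188] rot [0.2339, -0.0502, -0.0229] rows>=6.9
```

Emit:
{"api": "servo_tool", "payload": {"linear": [[-0.008,-0.025,0],[-0.016,-0.055,0],[-0.025,-0.085,0],[-0.035,-0.12,0],[-0.045,-0.155,-0.02],[-0.055,-0.19,-0.05],[-0.062,-0.22,-0.08],[-0.07,-0.26,-0.12],[-0.0777,-0.2943,-0.16],[-0.0777,-0.2943,-0.188],[-0.0777,-0.2943,-0.188],[-0.0777,-0.2943,-0.188]], "rotation": [[0.04,-0.008,-0.004],[0.08,-0.017,-0.008],[0.12,-0.026,-0.012],[0.16,-0.034,-0.016],[0.2,-0.043,-0.02],[0.2339,-0.0502,-0.0229],[0.2339,-0.0502,-0.0229],[0.2339,-0.0502,-0.0229],[0.2339,-0.0502,-0.0229],[0.2339,-0.0502,-0.0229],[0.2339,-0.0502,-0.0229],[0.2339,-0.0502,-0.0229]]}}

```text
time_s: 16.85
ee_pos: [0.4781, -0.1659, 0.1195]
eef_rot: [0.303, 0.687, 0.524, -0.402]
contact_force: [0.5, 0.1, -2.5]
grip_width: 0.0589
```

Emit:
{"api": "servo_tool", "payload": {"linear": [[0,0,0],[0,0,0],[0,0,0]], "rotation": [[0,0,0],[0,0,0],[0,0,0]]}}

```text
time_s: 17.1
ee_pos: [0.4802, -0.1657, 0.1217]
eef_rot: [0.306, 0.687, 0.524, -0.4]
contact_force: [0.1, 0.4, -4.0]
grip_width: 0.059
```

Run:
```python
from h import *
import pickle
np.set_printoptions(precision=4,suppress=True)
rel=pickle.load(open('rel2.pkl','rb'));s=robot.state();print(s['joints'])
plan([tool_for(rel,*lay(z)) for z in(.13,.065,.05,.0455)])
Rt=q2R(s['eef_rot']);ps=s['ee_pos']+Rt.apply(rel[0]);Rs=Rt*rel[1];print(ps,Rs.as_matrix())
w=snap('wrist');im=w['color'][:,:,::-1].copy();box(w,fproj,ps,Rs,im,(255,0,255))
h=(.482,-.157,-.272)
for z,a,b in((.008,.05,.115),(.044,.022,.095),(.044,.022,.107)): cv2.polylines(im,[np.int32(fproj(w,obj(h,[[x*a,y*b,z] for x,y in((1,1),(1,-1),(-1,-1),(-1,1))])))],True,(0,0,255))
p=snap('side');i2=cv2.resize(p['color'][190:370,230:350,::-1],(256,384),interpolation=cv2.INTER_CUBIC);box(p,proj,ps,Rs,i2,(255,0,255),384/180,np.array([230,190]))
cv2.imwrite('pics/i.png',np.hstack([im,i2]))
```

```text
[ 0.1397  0.3014  0.5002  1.9262 -0.6636  1.2396  0.6833]
lin [-0.0017, -0.002, 0.0002] rot [0.002, -0.0004, -0.0013] rows>=0.1
lin [-0.0017, -0.002, -0.081] rot [0.002, -0.0004, -0.0013] rows>=1.6
lin [-0.0017, -0.002, -0.0998] rot [0.002, -0.0004, -0.0013] rows>=1.9
lin [-0.0017, -0.002, -0.1054] rot [0.002, -0.0004, -0.0013] rows>=2.0
[ 0.4833 -0.1553  0.1297] [[ 0.9644 -0.2646 -0.0014]
 [-0.2646 -0.9643 -0.0064]
 [ 0.0004  0.0065 -1.    ]]
```

View pics/i.png

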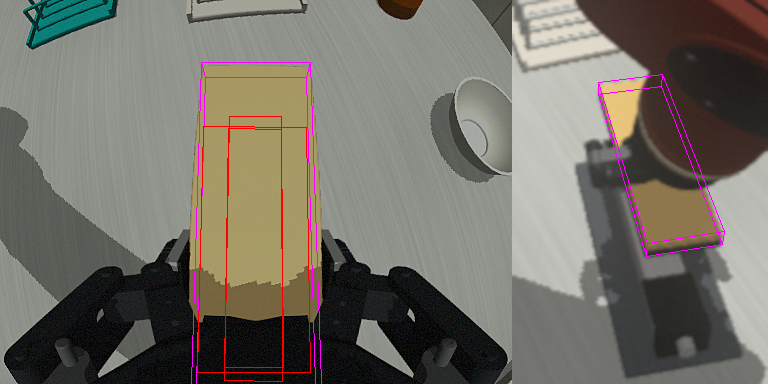

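Emit:
{"api": "servo_tool", "payload": {"linear": [[0,-0.001,-0.025],[0,-0.001,-0.05],[0,-0.001,-0.075],[0,-0.001,-0.09],[0,-0.001,-0.09],[0,-0.001,-0.09],[0,-0.001,-0.09]], "rotation": [[0.002,0,-0.001],[0.002,0,-0.001],[0.002,0,-0.001],[0.002,0,-0.001],[0.002,0,-0.001],[0.002,0,-0.001],[0.002,0,-0.001]]}}

```text
time_s: 17.78
ee_pos: [0.4798, -0.1673, 0.0489]
eef_rot: [0.302, 0.689, 0.524, -0.399]
contact_force: [0.7, 0.0, -3.0]
grip_width: 0.0592
```

Run:
```python
from h import *
import pickle
np.set_printoptions(precision=4,suppress=True)
rel=pickle.load(open('rel2.pkl','rb'));s=robot.state();print(s['joints'],s['contact_force'])
plan([tool_for(rel,*lay(z,(.4833,-.156,-.272))) for z in(.05,.0455)])
Rt=q2R(s['eef_rot']);ps=s['ee_pos']+Rt.apply(rel[0]);Rs=Rt*rel[1];print(ps,Rs.as_matrix())
```

```text
[ 0.178   0.4181  0.4715  1.9659 -0.7504  1.1448  0.8014] [ 0.671  0.025 -3.015]
lin [0.0004, 0.0013, -0.0088] rot [-0.0, -0.001, 0.0003] rows>=0.2
lin [0.0004, 0.0013, -0.0144] rot [-0.0, -0.001, 0.0003] rows>=0.3
[ 0.483 -0.157  0.057] [[ 0.963  -0.2694 -0.0031]
 [-0.2694 -0.963   0.0001]
 [-0.003   0.0008 -1.    ]]
```

Now lower gently in small steps while watching the force.

Emit:
{"api": "servo_tool", "payload": {"linear": [[0,0.001,-0.004],[0,0.001,-0.008],[0,0.001,-0.011],[0,0.001,-0.011],[0,0.001,-0.011]], "rotation": [[0,-0.001,0],[0,-0.001,0],[0,-0.001,0],[0,-0.001,0],[0,-0.001,0]]}}

```text
time_s: 18.2
ee_pos: [0.4794, -0.1662, 0.0395]
eef_rot: [0.302, 0.69, 0.523, -0.398]
contact_force: [-1.6, 0.2, 0.9]
grip_width: 0.0589
```

Emit:
{"api": "servo_tool", "payload": {"linear": [[0,0,-0.001],[0,0,-0.002],[0,0,-0.003],[0,0,-0.003],[0,0,-0.003]], "rotation": [[0,0,0],[0,0,0],[0,0,0],[0,0,0],[0,0,0]]}}

```text
time_s: 18.62
ee_pos: [0.4795, -0.1662, 0.0393]
eef_rot: [0.302, 0.69, 0.524, -0.397]
contact_force: [-11.7, 1.1, 27.3]
grip_width: 0.0588
```

Emit:
{"api": "servo_tool", "payload": {"linear": [[0,0,0.002],[0,0,0.0025],[0,0,0.0025]], "rotation": [[0,0,0],[0,0,0],[0,0,0]]}}

```text
time_s: 18.87
ee_pos: [0.4795, -0.1663, 0.0394]
eef_rot: [0.302, 0.69, 0.523, -0.398]
contact_force: [-3.2, -0.2, 10.0]
grip_width: 0.0593
```

Emit:
{"api": "servo_tool", "payload": {"linear": [[0,0,0],[0,0,0],[0,0,0],[0,0,0],[0,0,0],[0,0,0]], "rotation": [[0,0,0],[0,0,0],[0,0,0],[0,0,0],[0,0,0],[0,0,0]], "grip": 1}}

```text
time_s: 19.37
ee_pos: [0.4792, -0.1661, 0.0385]
eef_rot: [0.302, 0.69, 0.523, -0.399]
contact_force: [0.1, 0.6, -0.3]
grip_width: 0.0851
```

Emit:
{"api": "servo_tool", "payload": {"linear": [[-0.002,-0.008,0.013],[-0.007,-0.026,0.045],[-0.015,-0.053,0.096],[-0.02,-0.07,0.13],[-0.025,-0.09,0.16],[-0.025,-0.09,0.19],[-0.025,-0.09,0.19],[-0.025,-0.09,0.19],[-0.025,-0.09,0.19]], "rotation": [[0,0,0],[0,0,0],[0,0,0],[0,0,0],[0,0,0],[0,0,0],[0,0,0],[0,0,0],[0,0,0]]}}

```text
time_s: 20.12
ee_pos: [0.4589, -0.2381, 0.1906]
eef_rot: [0.302, 0.69, 0.523, -0.399]
contact_force: [-0.3, -0.2, -0.4]
grip_width: 0.0852
```

Run:
```python
from h import *
np.set_printoptions(precision=4,suppress=True)
s=robot.state();print(s['ee_pos'],s['contact_force'])
w=snap('wrist');im=w['color'][:,:,::-1].copy()
box(w,fproj,*lay(.0455,(.4833,-.156,-.272)),im,(255,0,255))
h=(.4833,-.156,-.272)
for z,a,b in((.008,.05,.115),(.044,.022,.095),(.044,.022,.107)): cv2.polylines(im,[np.int32(fproj(w,obj(h,[[x*a,y*b,z] for x,y in((1,1),(1,-1),(-1,-1),(-1,1))])))],True,(0,0,255))
p=snap('side');i2=cv2.resize(p['color'][230:370,245:340,::-1],(260,384),interpolation=cv2.INTER_CUBIC)
cv2.imwrite('pics/j.png',np.hstack([im,i2]))
```

```text
[ 0.4589 -0.2381  0.1906] [-0.3349 -0.1889 -0.3556]
```

View pics/j.png

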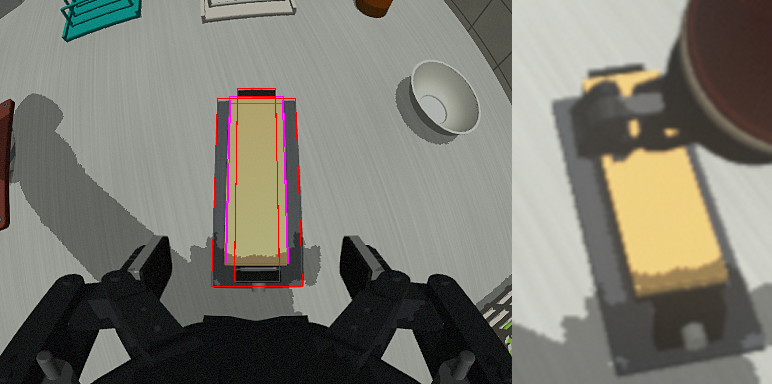

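Run:
```python
import h
from h import *
np.set_printoptions(precision=4,suppress=True)
w=snap('wrist');L=robot.trace(w,'stone');H=robot.trace(w,'holder')
h.proj=fproj
for n,M,t in(('stone',STONE,L),('holder',FOOT,H)):
    for m in t[:1]:
        f=fit(M,[(w,m['pixels'])],(.483,-.156,(-.272,)));d=f[0]-[.4833,-.156,-.272]
        print(n,m['score'],f,'in holder axes mm',R.from_euler('z',.272).apply([d[0],d[1],0])*1000)
im=cv2.resize(w['color'][80:292,205:312,::-1],(400,792//1),interpolation=cv2.INTER_CUBIC)
a=cv2.resize(w['color'][80:150,205:312,::-1],None,fx=5,fy=4,interpolation=cv2.INTER_CUBIC);b=cv2.resize(w['color'][225:295,205:312,::-1],None,fx=5,fy=4,interpolation=cv2.INTER_CUBIC)
cv2.imwrite('pics/k.png',np.vstack([a,b]))
```

```text
stone 0.67 (array([ 0.4818, -0.157 , -0.2746]), np.float64(367.592250085031), [np.float64(10416.0)]) in holder axes mm [-1.1986 -1.3619  0.    ]
holder 0.64 (array([ 0.483 , -0.1594, -0.2642]), np.float64(442.96997004530454), [np.float64(17185.0)]) in holder axes mm [ 0.6215 -3.3575  0.    ]
```

View pics/k.png

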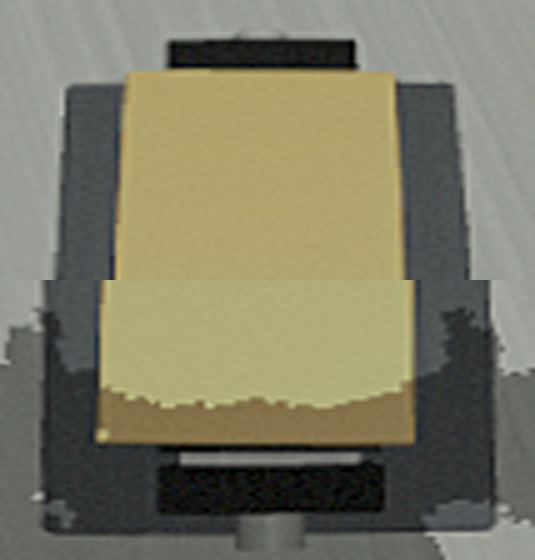

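Run:
```python
from h import *
w=snap('wrist');h=np.array([.4833,-.156,0])
for n,u,z in(('near stop inner',(259,271.1),.044),('near stop outer',(259,283),.044),('near stone end',(257,265.6),.053),('far stone end',(257,97.9),.053),('far stop outer',(257,89.9),.044),('far stop top z.044 at stone edge',(257,97.5),.044)):
    print(n,(R.from_euler('z',.272).apply(fonz(w,u,z)-h)*1000).round(1))
```

```text
near stop inner [  1.7 -96.4  44. ]
near stop outer [   1.7 -108.1   44. ]
near stone end [ -0.3 -91.   53. ]
far stone end [ 0.1 87.3 53. ]
far stop outer [1.000e-01 1.042e+02 4.400e+01]
far stop top z.044 at stone edge [ 0.1 93.6 44. ]
```

```bash
python3 -c "
from h import *
s=robot.state();print(s['time_s'],s['contact_force']);print(robot.sign_off())"
```

```text
20.4167 [-0.10229799  0.59470836 -0.56005499]
the job is handed in; nothing more can be done
None
```

The whetstone is back in its holder with the pale fine face up, and I handed the job in at 20.4 s of the 61 s allowed. I gripped it by its long sides, stood it on end in the middle slot of the white rack and let go. Then I regripped it from the fine side and laid it flat.

**Position:** the last wrist picture shows the stone between the end stops and square with the holder. By back-projection it lies within about 1 mm of the holder's middle along it and 1–2 mm across.

**In the rack:** after I let go, the stone stood upright and matched the model outline in both fixed cameras.

**Clearances:** the gripper is open and clear of everything. I planned every path clear of the cleaver, bottle and bowl, but did not re-measure where they ended up.

**Readings that disagreed:**
- A coarse outline fit on the last wrist picture put the holder about 2 mm further along than the stone and 0.6 degrees askew. That is well within tolerance, and the edge measurements did not show the 2 mm.
- At both set-downs the stone touched about 2–3 mm higher than I had computed. It then lay flat or stood upright with no visible tilt.

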